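# Seat the hook wheel of the brush stand and lock it with its spring clip

### The arm

A 6-joint arm with a two-finger parallel gripper is mounted at the origin on the work surface. World frame = base frame: x ahead of the robot, y to its left, z up, the work surface at z = 0. Lengths are in mm, angles in degrees, forces in N, time in s.
With the tool pointing down it reaches from about 375 to 750 mm from the base axis. Payload 9 kg.
Tool frame: the origin (TCP) lies at the very end of the fingers, on their centre line; the grasp point (between the pads) lies 19 mm behind it; x points along the fingers, z is the direction in which the jaws open and shut, and the axes are right-handed (so a half turn about x gives the same grasp; the last joint's range is limited). The gripper opens to 85 mm and grips with 20 to 120 N. Pads are 22 mm wide; open, the fingers measure 114 mm over their backs; the gripper's body (76 mm by 85 mm) begins 54 mm behind the grasp point. The pads swing forward as they close: fully open they stand 13 mm farther back than shut.
Start: joints at [59.089, 5.964, 5.575, 89.605, 0, 77.527], TCP at [189.77, 569.231, 231.331] pointing down, gripper open.
Joint ranges: [-171.21, 171.21], [-48.23, 106.86], [-62.78, 66.21], [-105.2, 120.99], [-86.42, 89.51], [-180, 180]. Speed limits (degrees/s): [127.2, 127.2, 147.25, 180, 180, 180].

### API

Orientations are given as [roll, pitch, yaw] about the fixed x, y, z axes, in that order (R = Rz(yaw) Ry(pitch) Rx(roll)).
In Python, from plant import bot, optics gives the robot as it stands.
- The arm moves only by the tool servo_tool, never from a script. Its argument "motion" is text: rows parted by semicolons, each of 6 numbers parted by spaces: the shift along the world's x, y, z in m, then the turn, a rotation vector about the world's x, y, z in degrees. In form: x y z wx wy wz; .... A call has 1 to 8 rows; each row is the pose to reach, as a shift and turn from the pose commanded when the call began; what a row does not reach only later rows make up. A row lasts 1/8 s, in which the tool goes at most 62.5 mm and 10.7 degrees, less where a joint would pass 70% of its speed; a pose out of reach is approached as far as the arm can. A call with a gripper value outside its range is refused whole. "hand" is the opening, from 0 (shut) to 1 (fully open), set as the call begins (left out, the last holds). The fingers move at their own pace and stop on an object; "grip_force" is the grip in N (left out, the last holds). Time passes only in rows, so rows that repeat a pose let the fingers close. It gives the time, the measured TCP pose, the force and the opening at its end, in the units of the state.
- bot.state(): the state, without advancing time (a new reading comes with each control period).
- optics.get_image(name): name is "scene" or "side" or "wrist"; returns the picture (384x512x3 uint8, blue, green, red); there is no depth.
- optics.get_calibration(name): a dict with "fx", "fy", "cx", "cy" (pixels), "k1" (the pictures are not rectified: a ray, as slopes to the right and down, at radius r is drawn at 1 + k1 r^2 times it, then the intrinsics apply), "R" (3x3) and "t" (3): a world point X has camera coordinates R X + t. Camera axes: x right, y down, z forward; pixel columns grow to the right and rows downward; lengths in mm; the calibration is good to about 2 mm. A picture is of the moment at which its call begins: read the wrist's pose just before it. get_calibration takes no time and is no camera call; for the wrist camera it gives the pose at the moment of the call.
- bot.sign_off(): hands the job in, once; it reports no verdict.
The state is a dict: "time_s": time; "joint_pos": joint angles; "joint_vel": joint speeds; "tau": joint torques, N m; "ee_pos": TCP position; "tcp_rot": TCP orientation; "ft_force": force on the tool from outside, world axes, zero at the start; "ft_torque": the same for the moment, N m; "gripper_width": opening from 0.0 (shut) to 1.0 (fully open).
Only numpy, scipy, OpenCV 4.12 (cv2) and the standard library are available. Lean on these libraries where they do the work, as an engineer would, in place of code of your own. Each camera call takes 0.05 s, during which the arm holds its last target. There are 200 camera calls.

### The job

Lock the hook wheel on the revolving brush stand: press the wheel down the spindle until it sits on its collar, then press the orange spring clip sideways into the groove that comes free just above the hub until it snaps fully home, and let go. Feel for it and do not force it. Leave the other things on the table where they are.

Things in the scene. Friction and masses are not known exactly. Their poses are not given: they have to be found in the camera images.
- stand: Revolving brush stand, fixed, upright, round about its z axis; origin at the centre of its underside, on the table. Base 160 mm across, 30 mm thick. On its spindle sits the hook wheel: wooden disc 130 mm across, 10 mm thick, ten hooks round its rim (168 mm over them), brushes hung below, and a brass hub 44 mm across whose flat top is 30 mm above the disc's top and 40 mm above its underside.
- tube_top (a point): Point on the stand's axis, at the top of its brass tube nut 150 mm above the table. From it a telescopic column rises, locked, to a brass collar whose top is 185 to 225 mm above the table: different each time and not measured. The wheel should sit on that collar but has ridden 8 to 16 mm up the spindle, over the groove. It slides down with 5 N, stays where it is left, and turns freely.
- base_top (a point): Point on the stand's axis level with the top of its base, 30 mm above the table. The steel spindle, 24 mm across, ends 58.5 mm above the collar's top (last 8 mm tapered). Its groove, 18 mm across, is 39 to 46.5 mm above the collar; with the wheel home the hub's face is at 40 mm, which leaves 6.5 mm for the 5 mm clip: lay the clip on the hub's face and slide it in.
- clip: Orange spring clip flat on the table, about 37 g: a 5 mm thick C that opens to its +x, with a tail 12 mm wide to -x ending in an upright grip block. Origin: centre of the C, at the underside; z up. The C is 19 mm across inside; the mouth is 14 mm between its tips and flares to 26 mm at x = 18.5 mm. The jaws spring apart. Home, the origin is on the stand's axis.
- clip_grip (a point): Centre of the top of the clip's grip block (16 mm along x, 14 mm wide, 30 mm high from the underside; at x = -50 mm). Pushed along +x at the groove, the mouth meets it with the origin 14 mm short of the axis, takes 5 to 10 N, snaps over some 6 mm short and then pulls itself in. Anywhere but in the groove it does not go on; over 25 N breaks it. Let go, its tail droops about 3 degrees.
- ink_jar: Small black ink jar, 52 mm across, 64 mm high; origin at the centre of the underside. Leave it.
- pebble_a: Beige pebble paperweight, 50 mm across, 24 mm high; origin at the centre of the underside. Leave it.
- pebble_b: Grey pebble paperweight, 50 mm across, 24 mm high; origin at the centre of the underside. Leave it.
- palette_a: White plastic palette with six wells, 115 x 170 x 11 mm, loose, at the back left; origin at the centre of the underside. Leave it.
- seal: Carved stone seal with a red foot, 24 x 24 x 45 mm, standing; origin at the centre of the underside. Leave it.
Things that resemble listed ones, but are neither listed nor needed, are in the scene too. Of the things shaped like the clip, the orange one is meant.

How it is judged (in metres and radians):
At the end, for the whole second after the job is handed in: the clip is home in the spindle's groove above the hub, which it can only reach with the wheel down on its collar: its centre within 2.5 mm of the stand's axis, at the groove's height (222 to 271 mm above the table as the column is set), lying flat within 0.15 rad, let go and at rest (horizontal distance between clip and stand below 0.0025 m and z of clip in the frame of stand between 0.222 and 0.271 m and angle between clip's own z axis and vertical below 0.15 rad and linear speed of clip below 0.02 m/s); the robot touches nothing.
It fails at once if the clip is forced: it presses on the stand or its wheel with over 25 N (contact force between clip and stand above 25 N).
It fails at once if the fingers press on the stand or its wheel with over 40 N (contact force between the fingers and stand above 40 N).
It fails at once if another thing on the table is moved by over 30 mm (distance of any of ink_jar, pebble_a, pebble_b, palette_a, seal from where it was at the start of the episode above 0.03 m).
It also fails if it takes over 58 s, if anything falls off the work surface, if the arm or the gripper's body presses on something with over 40 N, if the wrist force passes 120 N, or if a joint passes its speed limit or range.

## Working session

There is one attempt and no reset: what is moved stays moved. The work goes in short steps, Python scripts to look and compute and a tool call to move; the robot and the scene stay as the last step left them, time stands still between calls to the robot, and variables do not carry over. Pictures are saved under pics/ and viewed, about 8 in all and at most 12, crops included, and the job is handed in when it is done.

Besides the shell and the picture viewer there is one more tool, called as name(argument=value, ...) on one line, values as JSON. servo_tool: Moves the arm, as the interface text tells. Its arguments: {"type":"object","properties":{"motion":{"type":"string"},"hand":{"type":"number"},"grip_force":{"type":"number"}},"required":["motion"]}

```bash
mkdir -p pics; ls
cat > h.py <<'E'
import numpy as np, cv2
from plant import bot, optics
def ray(c,u,v):
    d=np.array([(u-c["cx"])/c["fx"],(v-c["cy"])/c["fy"]]); s=d.copy()
    for _ in range(20): s=d/(1+c["k1"]*(s@s))
    R=np.array(c["R"]);t=np.array(c["t"]).ravel()
    return -R.T@t, R.T@np.array([s[0],s[1],1.])
def onz(c,u,v,z):
    o,d=ray(c,u,v); return o+d*(z-o[2])/d[2]
def proj(c,X):
    p=np.array(c["R"])@np.array(X,float)+np.array(c["t"]).ravel(); s=p[:2]/p[2]
    s=s*(1+c["k1"]*(s@s)); return np.array([s[0]*c["fx"]+c["cx"],s[1]*c["fy"]+c["cy"]])
def orange(im):
    h=cv2.cvtColor(im,cv2.COLOR_BGR2HSV); return cv2.inRange(h,(5,150,120),(20,255,255))
E
python3 - <<'E'
from h import *
s=bot.state(); print(s)
for n in("scene","side","wrist"):
    c=optics.get_calibration(n); im=optics.get_image(n); cv2.imwrite(f"pics/{n}0.png",im)
    print(n,c)
    m=orange(im); k,l,st,ce=cv2.connectedComponentsWithStats(m)
    for i in range(1,k):
        if st[i,4]>25: print(st[i],ce[i])
E
```

```text
pics
{'time_s': 0.0, 'joint_pos': array([ 5.90900453e+01,  5.99880669e+00,  5.52640980e+00,  8.96052172e+01,
       -2.21536486e-04,  7.75268403e+01]), 'joint_vel': array([-0.03812484, -0.02360899, -0.01977469,  0.04276582,  0.0785828 ,
       -0.00319956]), 'tau': array([ 4.03494314e-04, -5.56931055e+01,  5.03648615e+01,  1.69819017e-02,
       -3.18091916e-04,  4.38977537e-06]), 'ee_pos': array([189.56614083, 568.90688483, 230.51417146]), 'tcp_rot': array([ 167.69038093,   89.92238556, -120.74641396]), 'ft_force': array([-0.78338966,  0.47542583,  0.7943853 ]), 'ft_torque': array([0.04129231, 0.00055422, 0.02071994]), 'gripper_width': 1.0021950357314888}
scene {'fx': 414.6746669568701, 'fy': 414.6746669568701, 'cx': 257.39977091194703, 'cy': 185.79468848096215, 'k1': 0.005824871073525131, 'R': array([[ 0.25303289,  0.96745239,  0.00319891],
       [ 0.82708898, -0.21460376, -0.51948922],
       [-0.50189459,  0.13409364, -0.85447101]]), 't': array([-136.1607582 , -323.38516301, 1602.49753343])}
[214   0  19   6  50] [223.98   1.82]
[192 106  13  12  60] [197.5 110.8]
[ 242  175   5
[... 930 characters left out ...]
.96      ]
[ 162  128   82   54 1447] [201.46786455 159.41672426]
[149 153  11  18  34] [153.38235294 162.44117647]
[202 190  12   8  38] [206.55263158 194.39473684]
[104 193  39  65 591] [122.68697124 224.85786802]
[395 219   9  13  40] [398.35  224.125]
[210 326  34  29 232] [229.14655172 340.97413793]
wrist {'fx': 281.5347644794677, 'fy': 281.5347644794677, 'cx': 255.35949271236902, 'cy': 189.9591945452664, 'k1': -0.0262075934194044, 'R': array([[ 0.31507317,  0.94906579, -0.0017386 ],
       [ 0.90564921, -0.30011087,  0.29955464],
       [ 0.28377529, -0.09595619, -0.95407756]]), 't': array([-600.10874323,  -39.99009036,  379.44307318])}
[509 173   3  26  41] [509.97560976 186.95121951]
```

Run:
```python
import cv2,numpy as np
a=cv2.imread("pics/scene0.png");b=cv2.imread("pics/side0.png")
cv2.imwrite("pics/a.png",cv2.resize(a,(800,600),interpolation=2));cv2.imwrite("pics/b.png",cv2.resize(b,(800,600),interpolation=2))
```

```text
(no output)
```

View pics/a.png

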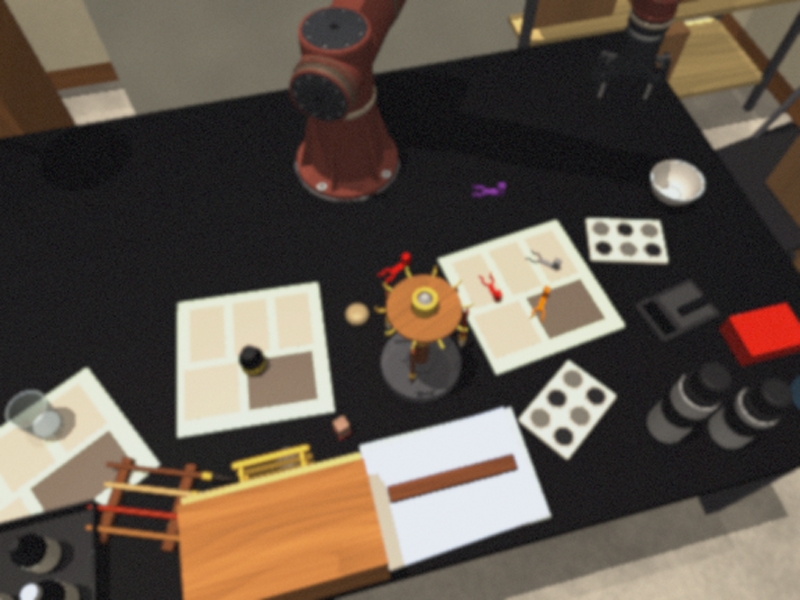

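View pics/b.png

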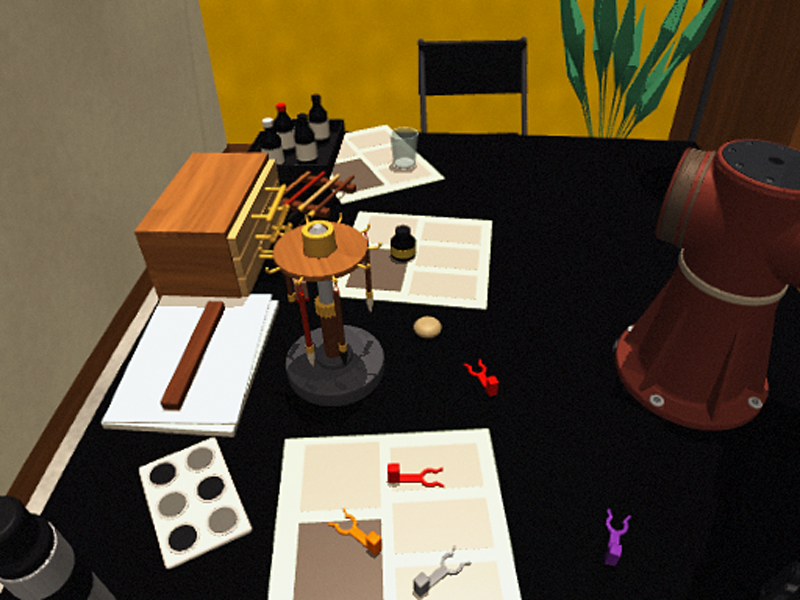

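Clip-like things (scene 800x600 view):
- red at (397,267)
- red at (491,288)
- grey at (545,260)
- purple at (490,189)
- orange at (541,303), which is side view (360,533). I choose this one.

The stand base is at scene (421,362) and its hub at (425,298). In the side view the hub is at (318,235).

Run:
```python
from h import *
a=cv2.imread("pics/scene0.png");b=cv2.imread("pics/side0.png")
def crop(im,x,y,w,h,f): return cv2.resize(im[y:y+h,x:x+w],None,fx=f,fy=f,interpolation=cv2.INTER_CUBIC)
A=crop(b,200,320,60,45,6)   # clip side  360x270
B=crop(a,330,175,60,45,6)
C=crop(b,160,130,90,72,4)   # 360x288
D=crop(a,240,170,90,72,4)
cv2.imwrite("pics/c.png",np.vstack([np.hstack([A,B]),np.hstack([C,D])]))
cs=optics.get_calibration("scene");cd=optics.get_calibration("side")
for n,c in(("scene",cs),("side",cd)): print(n,"cam",ray(c,0,0)[0])
print("clip blob scene z5",onz(cs,347,193.4,5),"side",onz(cd,229.1,341,5))
print("base top",onz(cs,421/1.5625,360/1.5625,30),onz(cd,335/1.5625,362/1.5625,30))
```

```text
scene cam [1106.20630043 -152.55535102 1201.72814985]
side cam [417.04775434 676.51839947 702.78023863]
clip blob scene z5 [507.26237259 317.56969556   5.        ] side [510.22517035 314.88239573   5.        ]
base top [584.11257044  26.5008223   30.        ] [579.26068492  40.95511468  30.        ]
```

View pics/c.png

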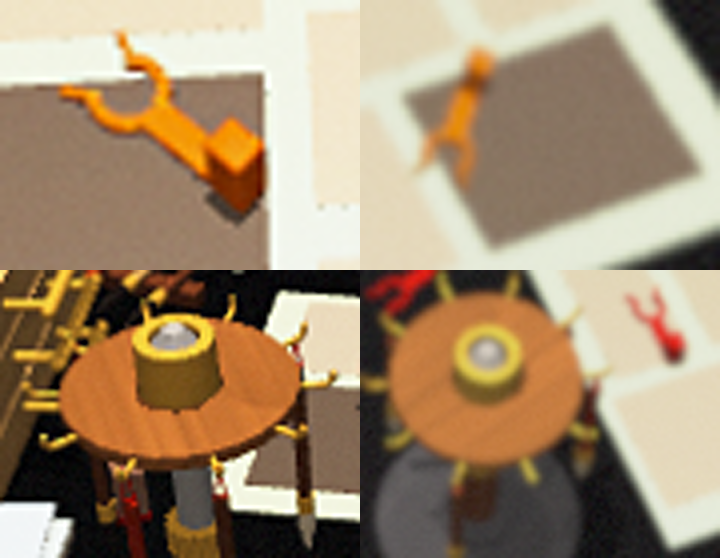

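Crop: the orange clip's mouth opens up-left in the side view. Its block top is near side px (239.5,343.8) and scene px (350,184.5), and the C centre near side px (221.3,334.7). The hub top is at side (203.6,147.2) and scene (272,190.5).

```bash
cat >> h.py <<'E'
def tri(rs):
    A=np.zeros((3,3));b=np.zeros(3)
    for o,d in rs:
        d=d/np.linalg.norm(d);P=np.eye(3)-np.outer(d,d);A+=P;b+=P@o
    X=np.linalg.solve(A,b)
    return X,[round(float(np.linalg.norm(np.cross(X-o,d/np.linalg.norm(d)))),1) for o,d in rs]
E
python3 - <<'E'
from h import *
cs=optics.get_calibration("scene");cd=optics.get_calibration("side")
print("hub",tri([ray(cs,272,190.5),ray(cd,203.6,147.2)]))
print("block tri",tri([ray(cs,350,184.5),ray(cd,239.5,343.8)]), "side z30",onz(cd,239.5,343.8,30),"scene",onz(cs,350,184.5,30))
for p in((221.3,334.7),(220.3,326),(210.7,335.3)): print(onz(cd,*p,5))
# hub edges & axis foot from the sides
print("base side L/R z30",[onz(cd,x/1.5625,y/1.5625,30) for x,y in((287,360),(383,362))])
from scipy.spatial.transform import Rotation as R
s=bot.state(); print(R.from_euler('xyz',s["tcp_rot"],degrees=True).as_matrix().round(3))
E
```

```text
hub (array([582.23120001,  27.03064364, 269.58273912]), [0.0, 0.0])
block tri (array([487.41295878, 330.91298368,  26.16462016]), [0.8, 0.8]) side z30 [486.35217385 332.3242944   30.        ] scene [490.2003842  329.73046953  30.        ]
[527.63084605 302.20337138   5.        ]
[532.35427418 282.83146803   5.        ]
[548.84250004 305.00856441   5.        ]
base side L/R z30 [array([656.96429545,  41.03944788,  30.        ]), array([503.15829979,  36.71154608,  30.        ])]
[[-0.    -0.949  0.316]
 [-0.001  0.316  0.949]
 [-1.     0.    -0.001]]
```

servo_tool(motion="0.0 0.0 0.06 0 0 0; 0.02 -0.03 0.11 0 0 -6; 0.06 -0.08 0.12 0 0 -12; 0.1 -0.13 0.12 0 0 -16.6; 0.14 -0.185 0.12 0 0 -16.6; 0.175 -0.235 0.12 0 0 -16.6; 0.21 -0.285 0.12 0 0 -16.6; 0.245 -0.335 0.12 0 0 -16.6", hand=0.38, grip_force=30)

```text
time_s: 1.15
ee_pos: [432.7, 236.4, 351.2]
tcp_rot: [-13.9, 90.0, 41.0]
ft_force: [1.2, 0.4, 0.5]
gripper_width: 0.383
```

servo_tool(motion="0.035 -0.05 0 0 0 0; 0.07 -0.1 0 0 0 0; 0.105 -0.15 0 0 0 0; 0.135 -0.19 0 0 0 0; 0.147 -0.207 0 0 0 0; 0.147 -0.207 0 0 0 0; 0.147 -0.207 0 0 0 0")

```text
time_s: 2.02
ee_pos: [578.4, 32.4, 351.7]
tcp_rot: [19.1, 90.0, 74.1]
ft_force: [-0.2, 0.0, 0.2]
gripper_width: 0.378
```

Run:
```python
from h import *
s=bot.state(); c=optics.get_calibration("wrist"); im=optics.get_image("wrist")
cv2.imwrite("pics/w1.png",im); print(s["time_s"],s["ee_pos"],s["tcp_rot"],s["ft_force"],s["gripper_width"])
print("proj of hub est",proj(c,[582.2,27,269.6]), "tip",proj(c,s["ee_pos"]), "cam",ray(c,0,0)[0])
```

```text
2.025 [578.40309448  32.43038774 351.65817846] [19.12019899 89.9782462  74.14289238] [-0.20770954  0.00271137  0.22134634] 0.37824563208224216
proj of hub est [251.64628914 203.60449688] tip [253.825659 243.556828] cam [516.20669544  76.87432355 494.00680507]
```

View pics/w1.png

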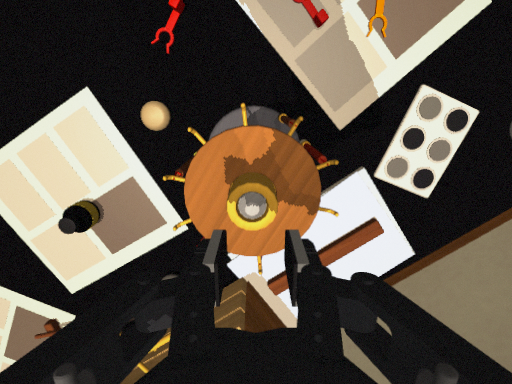

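Wrist view: the hub ring is centred about (252,206), within 2-3 px of my prediction. The orange clip is at (380,15), and the fingers straddle correctly.

Run:
```python
from h import *
c=optics.get_calibration("wrist"); im=cv2.imread("pics/w1.png")
h=cv2.cvtColor(im,cv2.COLOR_BGR2HSV); g=np.array([*h[220,252],*h[187,252],*h[192,240],*im[220,252]]);print(g)
m=cv2.inRange(h,(22,120,150),(35,255,255)); m[:, :215]=0;m[:,290:]=0;m[:165]=0;m[232:]=0
k,l,st,ce=cv2.connectedComponentsWithStats(m); i=1+np.argmax(st[1:,4]); print(st[i],ce[i])
cn=max(cv2.findContours((l==i).astype(np.uint8),0,1)[0],key=cv2.contourArea)
e=cv2.fitEllipse(cv2.convexHull(cn)); print(e)
u,v=e[0]
cs=optics.get_calibration("scene");cd=optics.get_calibration("side")
print(tri([ray(cs,272,190.5),ray(cd,203.6,147.2),ray(c,u,v)]))
print(tri([ray(cs,272,190.5),ray(cd,203.6,147.2),ray(c,252,206)]), onz(c,u,v,269.6),onz(c,252,206,269.6))
```

```text
[ 19 209  94  19 199 183  20 197 168  17  67  94]
[227 200  49  30 510] [248.74901961 218.26470588]
((249.8953399658203, 212.14064025878906), (33.38664627075195, 47.963497161865234), 103.82669067382812)
(array([584.28132466,  24.89542681, 271.10684145]), [2.0, 3.0, 4.0])
(array([582.94505885,  26.71727543, 270.11276874]), [0.4, 0.9, 1.1]) [587.77903311  21.40844424 269.6       ] [584.21061369  26.12078652 269.6       ]
```

servo_tool(motion="0.0015 -0.001 -0.02 0 0 0; 0.0015 -0.001 -0.045 0 0 0; 0.0015 -0.001 -0.06 0 0 0; 0.0015 -0.001 -0.068 0 0 0; 0.0015 -0.001 -0.070 0 0 0; 0.0015 -0.001 -0.072 0 0 0; 0.0015 -0.001 -0.074 0 0 0")

```text
time_s: 2.95
ee_pos: [580.7, 30.2, 277.9]
tcp_rot: [-61.4, 89.9, -6.5]
ft_force: [-0.1, 1.0, -0.1]
gripper_width: 0.378
```

Run:
```python
from h import *
s=bot.state(); c=optics.get_calibration("wrist"); im=optics.get_image("wrist"); sd=optics.get_image("side")
print(s["time_s"],s["ee_pos"],s["ft_force"])
cv2.imwrite("pics/w2.png",np.hstack([cv2.resize(im[170:290,170:340],(400,282)),cv2.resize(sd[90:210,140:310],(400,282),interpolation=2)]))
```

```text
2.95 [580.71189089  30.16692045 277.86203663] [-0.0881682   1.04313665 -0.07918817]
```

View pics/w2.png

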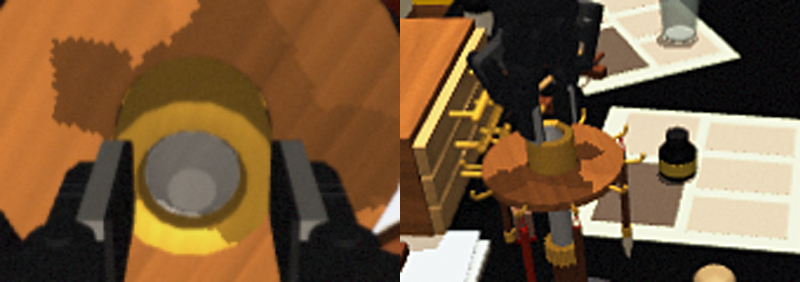

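The measured TCP is about (2.4,-3.7) mm off the axis. The picture agrees: the fingers' midpoint is about 2 mm to the side of the hub centre. The gap is also a bit wide, so I'll centre, narrow it and go down by feel.

servo_tool(motion="0.0024 -0.0037 0 0 0 0; 0.0024 -0.0037 0 0 0 0; 0.0024 -0.0037 -0.002 0 0 0; 0.0024 -0.0037 -0.004 0 0 0", hand=0.34)

```text
time_s: 3.55
ee_pos: [582.9, 26.5, 273.2]
tcp_rot: [-40.8, 90.0, 14.2]
ft_force: [0.1, 0.8, 2.3]
gripper_width: 0.338
```

servo_tool(motion="0 0 -0.0015 0 0 0; 0 0 -0.003 0 0 0; 0 0 -0.0045 0 0 0; 0 0 -0.006 0 0 0")

```text
time_s: 4.05
ee_pos: [582.9, 26.6, 267.3]
tcp_rot: [-50.6, 90.0, 4.3]
ft_force: [-0.4, -0.2, 2.7]
gripper_width: 0.342
```

servo_tool(motion="0 0 -0.001 0 0 0; 0 0 -0.002 0 0 0; 0 0 -0.003 0 0 0")

```text
time_s: 4.42
ee_pos: [582.9, 26.5, 264.3]
tcp_rot: [-29.4, 90.0, 25.6]
ft_force: [-1.1, -0.2, 3.2]
gripper_width: 0.341
```

servo_tool(motion="0 0 -0.001 0 0 0; 0 0 -0.002 0 0 0; 0 0 -0.003 0 0 0")

```text
time_s: 4.8
ee_pos: [582.9, 26.6, 261.3]
tcp_rot: [-8.7, 90.0, 46.2]
ft_force: [0.8, -0.1, 3.1]
gripper_width: 0.341
```

servo_tool(motion="0 0 -0.001 0 0 0; 0 0 -0.002 0 0 0")

```text
time_s: 5.05
ee_pos: [582.9, 26.5, 259.3]
tcp_rot: [-37.0, 90.0, 18.0]
ft_force: [0.3, -0.1, 3.1]
gripper_width: 0.341
```

servo_tool(motion="0 0 -0.001 0 0 0; 0 0 -0.002 0 0 0")

```text
time_s: 5.3
ee_pos: [583.0, 26.5, 259.0]
tcp_rot: [-67.1, 89.9, -12.1]
ft_force: [-5.0, -0.1, 17.1]
gripper_width: 0.341
```

servo_tool(motion="0 0 -0.001 0 0 0; 0 0 -0.002 0 0 0")

```text
time_s: 5.55
ee_pos: [583.1, 26.5, 258.8]
tcp_rot: [-68.9, 89.8, -13.9]
ft_force: [-7.7, 0.3, 27.2]
gripper_width: 0.339
```

servo_tool(motion="0 0 -0.001 0 0 0; 0 0 -0.001 0 0 0")

```text
time_s: 5.8
ee_pos: [583.1, 26.5, 258.8]
tcp_rot: [-69.5, 89.7, -14.6]
ft_force: [-8.9, 0.8, 28.5]
gripper_width: 0.343
```

servo_tool(motion="0 0 0.005 0 0 0; 0 0 0.015 0 0 0; 0 0 0.05 0 0 0; -0.01 0.014 0.09 0 0 0; -0.02 0.028 0.095 0 0 0; -0.02 0.028 0.095 0 0 0; -0.02 0.028 0.095 0 0 0", hand=1)

```text
time_s: 6.68
ee_pos: [562.7, 54.4, 347.8]
tcp_rot: [119.9, 89.9, 174.9]
ft_force: [0.1, -0.7, -0.6]
gripper_width: 0.999
```

Run:
```python
from h import *
s=bot.state(); c=optics.get_calibration("wrist"); im=optics.get_image("wrist"); sd=optics.get_image("side")
print(s["time_s"],s["ee_pos"],s["ft_force"])
cv2.imwrite("pics/w3raw.png",im);cv2.imwrite("pics/side3.png",sd)
p=proj(c,[583,26.5,258]); print(p); x,y=(p-[50,50]).astype(int); print("crop",x,y)
cv2.imwrite("pics/w3.png",np.hstack([cv2.resize(im[y:y+100,x:x+100],(400,400),interpolation=2),cv2.resize(sd[120:200,160:240],(400,400),interpolation=2)]))
```

```text
6.675 [562.70834905  54.39560086 347.77138141] [ 0.12464812 -0.65228931 -0.56650749]
[242.09306876 228.28133755]
crop 192 178
```

View pics/w3.png

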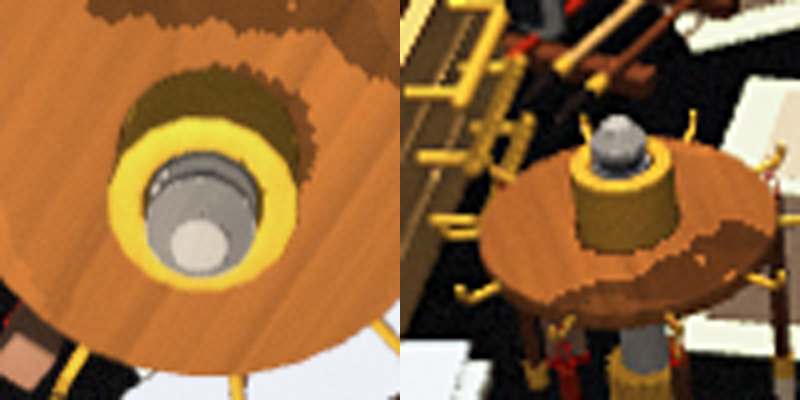

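The wheel is home: the spindle stands proud and the groove shows. The hub ring centre is at wrist px (242.8,228.8), against (242.1,228.3) predicted, and at side px about (205.4,155.2).

Run:
```python
from h import *
c=optics.get_calibration("wrist"); cd=optics.get_calibration("side")
im=cv2.imread("pics/w3raw.png"); h=cv2.cvtColor(im,cv2.COLOR_BGR2HSV)
m=cv2.inRange(h,(20,150,190),(35,255,255)); M=np.zeros_like(m); M[200:255,212:272]=m[200:255,212:272]
cn=max(cv2.findContours(M,0,1)[0],key=cv2.contourArea); e=cv2.fitEllipse(cn); print(e)
print(tri([ray(c,*e[0]),ray(cd,205.4,155.2)]))
for z in(254,258,262): print(z,onz(c,*e[0],z),onz(cd,205.4,155.2,z))
```

```text
((242.07740783691406, 228.51922607421875), (41.60539627075195, 46.298336029052734), 94.29219818115234)
(array([584.1085403 ,  23.082501  , 247.46614878]), [2.7, 2.7])
254 [584.64063947  24.8604036  254.        ] [578.89903997  33.70552886 254.        ]
258 [583.22317125  26.11096697 258.        ] [577.45645163  39.43495111 258.        ]
262 [581.80570303  27.36153033 262.        ] [576.01386328  45.16437335 262.        ]
```

servo_tool(motion="-0.013 0.06 0 0 0 0; -0.026 0.12 0 0 0 0; -0.039 0.18 -0.03 0 0 0; -0.052 0.23 -0.09 0 0 0; -0.055 0.245 -0.14 0 0 0; -0.055 0.245 -0.19 0 0 0; -0.055 0.245 -0.19 0 0 0")

```text
time_s: 7.65
ee_pos: [504.1, 298.5, 153.6]
tcp_rot: [143.1, 89.4, -161.9]
ft_force: [0.1, -0.1, -0.1]
gripper_width: 0.999
```

Run:
```python
from h import *
s=bot.state(); c=optics.get_calibration("wrist"); im=optics.get_image("wrist")
print(s["time_s"],s["ee_pos"],s["ft_force"]); cv2.imwrite("pics/w4.png",im)
for X in([487,331,30],[528,302,5]): print(proj(c,X))
cv2.imwrite("pics/w4b.png",cv2.resize(im,(800,600),interpolation=2))
```

```text
7.65 [504.14996214 298.47062927 153.55680018] [ 0.10034737 -0.11307247 -0.05966223]
[273.32160352 150.70201248]
[270.9868464  193.07975102]
```

View pics/w4b.png

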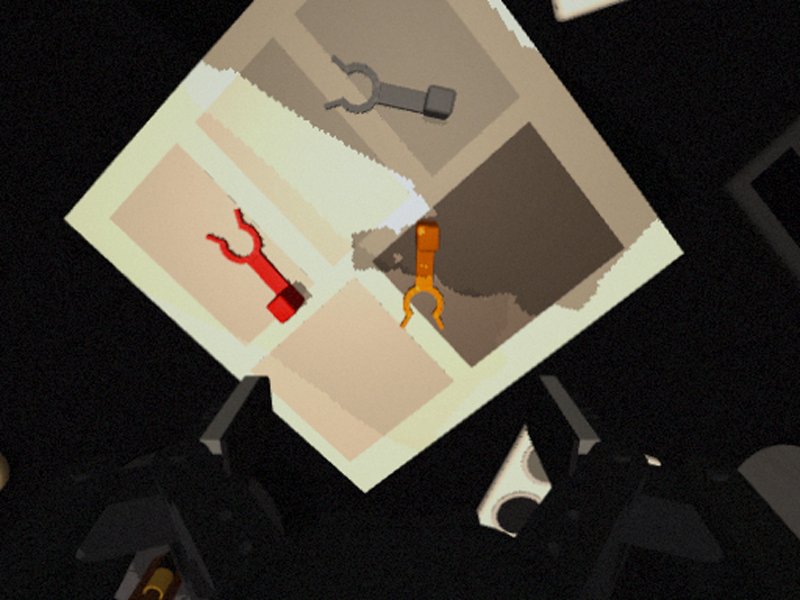

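Wrist view: orange clip with its block top near (428,238), C centre (423,301) and tips (403,326) and (442,328). This matches the predictions within about 1 mm.

Run:
```python
from h import *
c=optics.get_calibration("wrist"); im=cv2.imread("pics/w4.png")
m=orange(im)
h=cv2.cvtColor(im,cv2.COLOR_BGR2HSV); m=cv2.inRange(h,(5,120,60),(22,255,255)); M=np.zeros_like(m); M[135:215,250:290]=m[135:215,250:290]
for y in range(138,214,3):
    x=np.where(M[y])[0]; 
    if len(x): print(y,x[0],x[-1],x.mean().round(1),h[y,int(x.mean()),2])
f=1/1.5625
b=onz(c,428*f,239*f,30); C=onz(c,423*f,301*f,5); t=(onz(c,403*f,326*f,5)+onz(c,442*f,328*f,5))/2; e=onz(c,429*f,250*f,30)
print(b,C,t,e); 
for p,q in((b,t),(b,C)): d=q-p; print(np.hypot(*d[:2]),np.degrees(np.arctan2(d[1],d[0])))
from scipy.spatial.transform import Rotation as R
Z=R.from_euler('xyz',bot.state()["tcp_rot"],degrees=True).as_matrix()[:,2]; print(Z,np.degrees(np.arctan2(Z[1],Z[0])))
```

```text
141 268 278 273.0 92
144 266 280 273.0 137
147 266 281 273.5 190
150 266 281 273.5 187
153 266 280 273.0 184
156 266 280 273.0 181
159 266 280 273.0 165
162 266 277 271.5 181
165 266 277 271.5 184
168 266 277 271.5 181
171 266 277 271.5 182
174 265 277 271.0 182
177 266 276 271.0 188
180 265 276 270.5 213
183 264 277 270.5 216
186 260 280 270.0 175
189 259 283 271.5 126
192 258 283 270.5 125
195 258 283 271.4 123
198 258 283 271.2 124
201 260 281 271.7 126
204 259 281 271.1 212
207 257 283 271.4 218
210 281 283 282.0 189
[492.99272621 330.63143062  30.        ] [531.98179674 302.0064035    5.        ] [548.05603261 290.72820076   5.        ] [499.08356615 327.29352601  30.        ]
68.00173134610782 -35.93006017072895
48.36878951408306 -36.285400707870785
[ 0.57422345  0.8186911  -0.00350868] 54.954484780653466
```

servo_tool(motion="-0.0126 0.0325 -0.03 0 0 -1; -0.0126 0.0325 -0.08 0 0 -1; -0.0126 0.0325 -0.11 0 0 -1; -0.0126 0.0325 -0.11 0 0 -1; -0.0126 0.0325 -0.11 0 0 -1")

```text
time_s: 8.32
ee_pos: [497.7, 332.4, 53.0]
tcp_rot: [-32.6, 89.7, 21.3]
ft_force: [0.1, 0.2, 0.0]
gripper_width: 1.003
```

Run:
```python
from h import *
s=bot.state(); c=optics.get_calibration("wrist"); im=optics.get_image("wrist")
print(s["time_s"],s["ee_pos"],s["ft_force"]); cv2.imwrite("pics/w5.png",im)
for X in([491.5,331,30],[532,302,5]): print(proj(c,X))
x0,y0=[int(v) for v in proj(c,[510,315,20])-[80,60]]; print(x0,y0)
cv2.imwrite("pics/w5b.png",cv2.resize(im[y0:y0+120,x0:x0+160],(800,600),interpolation=2))
```

```text
8.325 [497.69019582 332.44574978  53.01431333] [0.09570018 0.15021315 0.01858001]
[246.35922984 220.37571147]
[248.31200468 266.314035  ]
164 186
```

View pics/w5b.png

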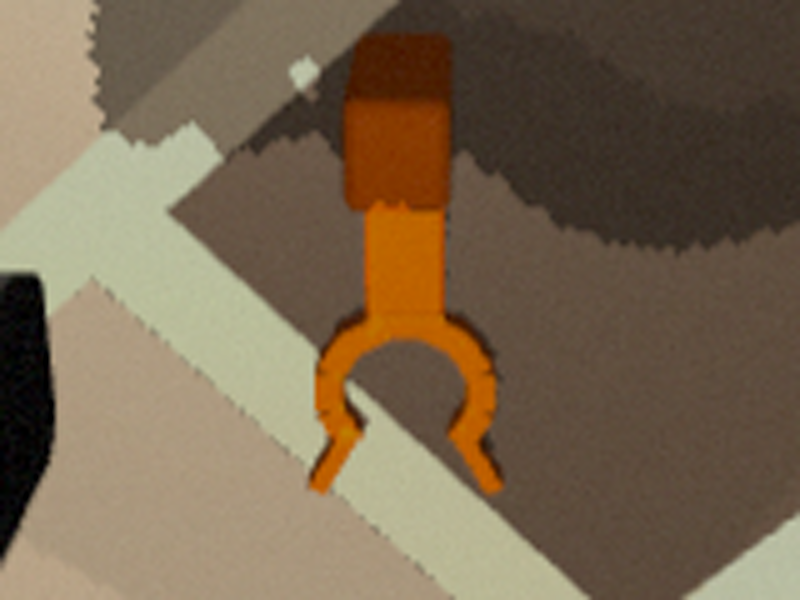

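Clear view: block top centre at (398,154) in the crop, which is px (243.6,216.8). The C centre is at px (245.2,263.6), and the tips are at crop (320,490) and (492,490).

Run:
```python
from h import *
c=optics.get_calibration("wrist"); s=bot.state(); print(s["time_s"],s["ee_pos"])
f=lambda x,y:(x/5+164-.4,y/5+186-.4)
b=onz(c,*f(398,154),30);C=onz(c,*f(406,388),5);t=(onz(c,*f(320,490),5)+onz(c,*f(492,490),5))/2
print(b,C,t)
for p,q in((b,t),(b,C)): d=q-p; print(np.hypot(*d[:2]),np.degrees(np.arctan2(d[1],d[0])))
from scipy.spatial.transform import Rotation as R
Z=R.from_euler('xyz',s["tcp_rot"],degrees=True).as_matrix()[:,2]; print(Z,np.degrees(np.arctan2(Z[1],Z[0])))
```

```text
8.375 [497.63554892 332.52784664  52.91506818]
[488.04889529 331.1311892   30.        ] [528.09117066 301.58933461   5.        ] [543.01958599 290.4714465    5.        ]
68.37390958668968 -36.48893340542769
49.760476182293914 -36.418668214866514
[0.58881895 0.8082549  0.0040333 ] 53.92641878867949
```

servo_tool(motion="-0.0096 -0.0014 -0.01 0 0 0; -0.0096 -0.0014 -0.03 0 0 0; -0.0096 -0.0014 -0.035 0 0 0; -0.0096 -0.0014 -0.035 0 0 0")

```text
time_s: 8.88
ee_pos: [485.6, 330.5, 14.0]
tcp_rot: [143.4, 90.0, -162.6]
ft_force: [0.1, -0.6, -0.0]
gripper_width: 0.999
```

servo_tool(motion="0.0024 0.0006 -0.005 0 0 0; 0.0024 0.0006 -0.0105 0 0 0; 0.0024 0.0006 -0.0105 0 0 0; 0.0024 0.0006 -0.0105 0 0 0")

```text
time_s: 9.38
ee_pos: [488.0, 331.2, 3.9]
tcp_rot: [-65.9, 90.0, -12.0]
ft_force: [0.1, -0.1, 0.5]
gripper_width: 1.0
```

servo_tool(motion="0 0 0 0 0 0; 0 0 0 0 0 0; 0 0 0 0 0 0; 0 0 0 0 0 0; 0 0 0 0 0 0; 0 0 0 0 0 0", hand=0, grip_force=50)

```text
time_s: 10.12
ee_pos: [488.2, 331.3, 4.0]
tcp_rot: [-26.3, 90.0, 27.7]
ft_force: [-0.8, 0.0, 1.7]
gripper_width: 0.154
```

servo_tool(motion="0 0 0.01 0 0 0; 0 0 0.05 0 0 0; 0 0 0.11 0 0 0; 0 0 0.17 0 0 0; 0 0 0.23 0 0 0; 0 0 0.28 0 0 0; 0 0 0.3 0 0 0; 0 0 0.3 0 0 0")

```text
time_s: 11.12
ee_pos: [488.7, 331.5, 306.0]
tcp_rot: [-31.2, 89.8, 22.8]
ft_force: [0.2, 0.2, -0.6]
gripper_width: 0.151
```

servo_tool(motion="0 0 0 0 0 0; 0 0 0 0 0 0")

```text
time_s: 11.38
ee_pos: [487.5, 331.0, 302.3]
tcp_rot: [146.5, 89.9, -159.6]
ft_force: [-0.9, 0.2, -0.1]
gripper_width: 0.15
```

Run:
```python
from h import *
s=bot.state(); c=optics.get_calibration("wrist"); im=optics.get_image("wrist")
print(s["time_s"],s["ee_pos"],s["ft_force"],s["gripper_width"]); cv2.imwrite("pics/w6.png",im)
from scipy.spatial.transform import Rotation as R
T=R.from_euler('xyz',s["tcp_rot"],degrees=True).as_matrix();Z=T[:,2]; a=np.degrees(np.arctan2(Z[1],Z[0]))-90; print("heading",a)
d=np.array([np.cos(np.radians(a)),np.sin(np.radians(a)),0])
p=proj(c,s["ee_pos"]+50*d+[0,0,1]); print("pred C",p)
x0,y0=[int(v) for v in p-[80,60]]; y0=min(y0,264);print(x0,y0)
cv2.imwrite("pics/w6b.png",cv2.resize(im[y0:y0+120,x0:x0+160],(800,600),interpolation=2))
```

```text
11.375 [487.50175285 331.04712212 302.25333232] [-0.94603983  0.17968459 -0.10380048] 0.1502903505631059
heading -36.03712969446516
pred C [253.84806749 316.88573351]
173 256
```

View pics/w6b.png

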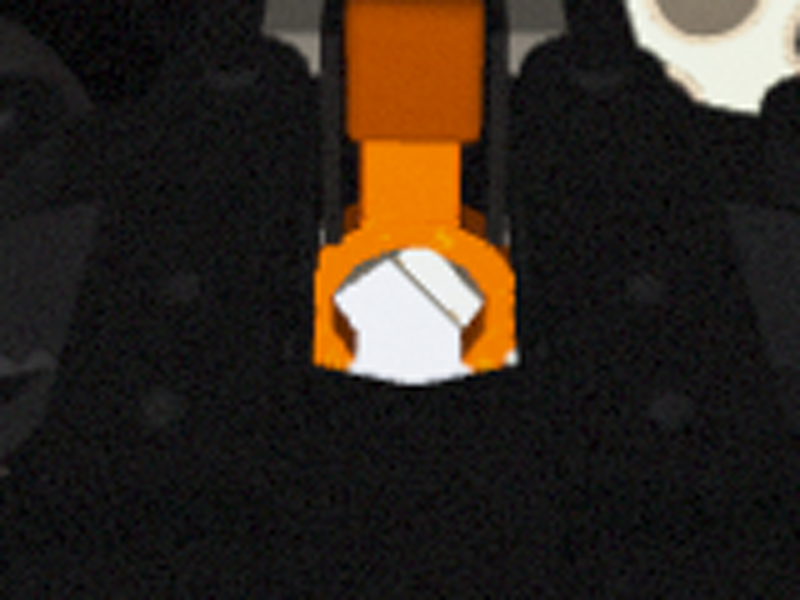

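Clip held straight: the C inner ring is centred near px (255,319), against (253.8,316.9) predicted. I'll go to 33 mm short of the axis, above hub height.

servo_tool(motion="0.004 -0.04 0 0 0 0; 0.009 -0.085 0 0 0 0; 0.014 -0.13 0 0 0 0; 0.019 -0.175 0 0 0 0; 0.023 -0.22 0 0 0 0; 0.026 -0.245 -0.004 0 0 0; 0.0275 -0.256 -0.007 0 0 0; 0.0275 -0.256 -0.007 0 0 0")

```text
time_s: 12.42
ee_pos: [515.3, 75.2, 296.3]
tcp_rot: [103.4, 89.9, 157.3]
ft_force: [0.4, 0.2, -1.1]
gripper_width: 0.151
```

servo_tool(motion="0 0 0 0 0 0; 0 0 0 0 0 0; 0 0 0 0 0 0")

```text
time_s: 12.8
ee_pos: [515.5, 75.8, 296.9]
tcp_rot: [-30.8, 90.0, 23.2]
ft_force: [0.5, 0.5, -0.0]
gripper_width: 0.152
```

Run:
```python
from h import *
s=bot.state(); im=optics.get_image("side"); cd=optics.get_calibration("side")
print(s["time_s"],s["ee_pos"],s["ft_force"],s["gripper_width"]); cv2.imwrite("pics/s7.png",im)
from scipy.spatial.transform import Rotation as R
Z=R.from_euler('xyz',s["tcp_rot"],degrees=True).as_matrix()[:,2]; a=np.degrees(np.arctan2(Z[1],Z[0]))-90; print("heading",a)
print(proj(cd,[583.2,26.1,258]))
cv2.imwrite("pics/s7b.png",cv2.resize(im[90:200,150:290],None,fx=5,fy=5,interpolation=2))
```

```text
12.8 [515.51760442  75.82951136 296.92789064] [ 0.52921946  0.51947804 -0.02841285] 0.15216957283496987
heading -35.985129866464185
[203.82881446 151.53510167]
```

View pics/s7b.png

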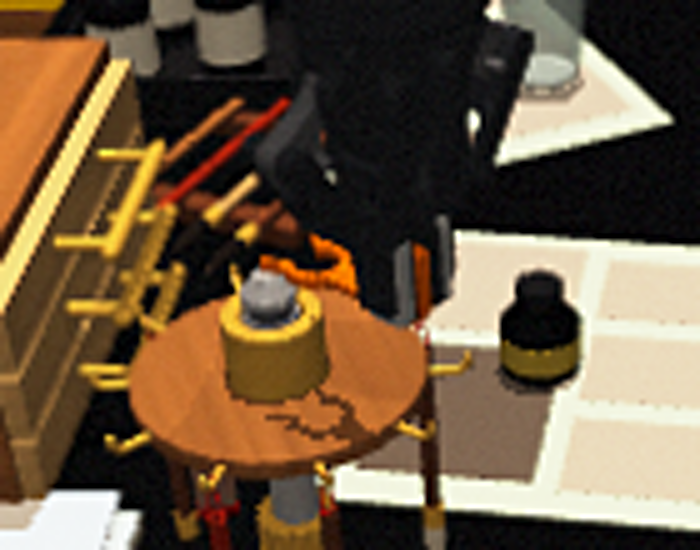

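servo_tool(motion="0.0006 -0.0009 -0.01 0 0 0; 0.0006 -0.0009 -0.02 0 0 0; 0.0006 -0.0009 -0.026 0 0 0; 0.0006 -0.0009 -0.028 0 0 0; 0.0006 -0.0009 -0.029 0 0 0; 0.0006 -0.0009 -0.030 0 0 0")

```text
time_s: 13.6
ee_pos: [516.3, 74.3, 267.1]
tcp_rot: [-48.6, 90.0, 5.4]
ft_force: [-0.9, 0.5, 0.1]
gripper_width: 0.155
```

servo_tool(motion="0 0 -0.001 0 0 0; 0 0 -0.002 0 0 0; 0 0 -0.002 0 0 0")

```text
time_s: 13.98
ee_pos: [516.1, 74.4, 264.8]
tcp_rot: [13.8, 90.0, 67.8]
ft_force: [-0.9, 0.4, 0.4]
gripper_width: 0.151
```

servo_tool(motion="0 0 -0.001 0 0 0; 0 0 -0.002 0 0 0; 0 0 -0.002 0 0 0")

```text
time_s: 14.35
ee_pos: [516.2, 74.4, 263.1]
tcp_rot: [-53.7, 90.0, 0.3]
ft_force: [-0.4, 0.5, 1.9]
gripper_width: 0.153
```

servo_tool(motion="0 0 -0.001 0 0 0; 0 0 -0.001 0 0 0; 0 0 -0.001 0 0 0")

```text
time_s: 14.72
ee_pos: [516.3, 74.4, 262.5]
tcp_rot: [-55.2, 89.9, -1.3]
ft_force: [-2.4, 1.9, 6.5]
gripper_width: 0.155
```

servo_tool(motion="0 0 -0.001 0 0 0; 0 0 -0.001 0 0 0; 0 0 -0.001 0 0 0")

```text
time_s: 15.1
ee_pos: [516.7, 74.4, 261.8]
tcp_rot: [-56.6, 89.9, -2.6]
ft_force: [-1.1, 0.8, 7.0]
gripper_width: 0.153
```

servo_tool(motion="0 0 0.002 0 0 0; 0 0 0.0027 0 0 0; 0.0024 -0.0018 0.0027 0 0 0; 0.0049 -0.0035 0.0027 0 0 0; 0.0073 -0.0053 0.0027 0 0 0; 0.0097 -0.0071 0.0027 0 0 0; 0.0121 -0.0088 0.0027 0 0 0; 0.0121 -0.0088 0.0027 0 0 0")

```text
time_s: 16.1
ee_pos: [528.4, 65.4, 263.4]
tcp_rot: [87.8, 90.0, 141.8]
ft_force: [0.1, -0.1, 0.5]
gripper_width: 0.147
```

servo_tool(motion="0.0016 -0.0012 0 0 0 0; 0.0032 -0.0024 0 0 0 0; 0.0032 -0.0024 0 0 0 0")

```text
time_s: 16.48
ee_pos: [531.2, 63.4, 263.4]
tcp_rot: [85.9, 89.9, 139.8]
ft_force: [-1.9, 1.1, -0.3]
gripper_width: 0.154
```

servo_tool(motion="0.0012 -0.0009 0 0 0 0; 0.0024 -0.0018 0 0 0 0; 0.0024 -0.0018 0 0 0 0")

```text
time_s: 16.85
ee_pos: [533.6, 61.5, 263.3]
tcp_rot: [92.6, 90.0, 146.6]
ft_force: [-2.5, 2.4, -1.6]
gripper_width: 0.156
```

servo_tool(motion="0.0008 -0.0006 0 0 0 0; 0.0016 -0.0012 0 0 0 0; 0.0016 -0.0012 0 0 0 0")

```text
time_s: 17.23
ee_pos: [535.8, 59.9, 263.6]
tcp_rot: [-77.8, 90.0, -23.9]
ft_force: [-0.0, 1.0, -1.3]
gripper_width: 0.151
```

servo_tool(motion="0.0008 -0.0006 0 0 0 0; 0.0016 -0.0012 0 0 0 0; 0.0016 -0.0012 0 0 0 0")

```text
time_s: 17.6
ee_pos: [537.5, 58.7, 263.7]
tcp_rot: [-76.9, 89.9, -22.9]
ft_force: [1.1, -0.5, -1.7]
gripper_width: 0.156
```

servo_tool(motion="0.0008 -0.0006 0 0 0 0; 0.0016 -0.0012 0 0 0 0; 0.0016 -0.0012 0 0 0 0")

```text
time_s: 17.98
ee_pos: [539.0, 57.5, 263.6]
tcp_rot: [-77.0, 90.0, -23.1]
ft_force: [1.6, -0.4, -1.5]
gripper_width: 0.153
```

servo_tool(motion="0.0008 -0.0006 0 0 0 0; 0.0016 -0.0012 0 0 0 0; 0.0016 -0.0012 0 0 0 0")

```text
time_s: 18.35
ee_pos: [540.5, 56.6, 263.6]
tcp_rot: [-31.4, 90.0, 22.6]
ft_force: [2.6, 1.7, -0.9]
gripper_width: 0.152
```

The force turned from resisting to pulling in, which is the snap. I'll follow it home.

servo_tool(motion="0.0008 -0.0006 0 0 0 0; 0.0016 -0.0012 0 0 0 0; 0.0016 -0.0012 0 0 0 0")

```text
time_s: 18.73
ee_pos: [541.7, 55.4, 263.4]
tcp_rot: [97.8, 90.0, 151.8]
ft_force: [-0.9, 0.2, -0.7]
gripper_width: 0.153
```

servo_tool(motion="0.0008 -0.0006 0 0 0 0; 0.0008 -0.0006 0 0 0 0; 0.0008 -0.0006 0 0 0 0")

```text
time_s: 19.1
ee_pos: [542.0, 55.3, 263.4]
tcp_rot: [89.3, 89.9, 143.3]
ft_force: [-4.5, 4.9, 0.6]
gripper_width: 0.151
```

servo_tool(motion="-0.0006 0.0005 0 0 0 0; -0.0006 0.0005 0 0 0 0; -0.0006 0.0005 0 0 0 0; -0.0006 0.0005 0 0 0 0; -0.0006 0.0005 0 0 0 0", hand=0.5)

```text
time_s: 19.73
ee_pos: [542.1, 55.2, 263.5]
tcp_rot: [-46.6, 90.0, 7.4]
ft_force: [0.1, 0.8, -0.0]
gripper_width: 0.498
```

servo_tool(motion="0 0 0.01 0 0 0; 0 0 0.03 0 0 0; 0 0 0.06 0 0 0; -0.02 0.015 0.09 0 0 0; -0.03 0.025 0.1 0 0 0; -0.03 0.025 0.1 0 0 0; -0.03 0.025 0.1 0 0 0; -0.03 0.025 0.1 0 0 0")

```text
time_s: 20.72
ee_pos: [512.1, 79.9, 362.2]
tcp_rot: [120.3, 89.9, 174.2]
ft_force: [0.3, -0.1, -0.1]
gripper_width: 0.501
```

Run:
```python
from h import *
s=bot.state(); c=optics.get_calibration("wrist"); im=optics.get_image("wrist"); sd=optics.get_image("side")
print(s["time_s"],s["ee_pos"],s["ft_force"]); cv2.imwrite("pics/w8.png",im)
p=proj(c,[583.2,26.1,259]); print(p); x,y=(p-[50,60]).astype(int); y=min(y,284); print("crop",x,y)
cv2.imwrite("pics/w8b.png",np.hstack([cv2.resize(im[y:y+100,x:x+100],(400,400),interpolation=2),cv2.resize(sd[120:200,160:240],(400,400),interpolation=2)]))
```

```text
20.725 [512.08606851  79.94109344 362.20036786] [ 0.33260216 -0.12912528 -0.08695115]
[252.86497968 273.65286492]
crop 202 213
```

View pics/w8b.png

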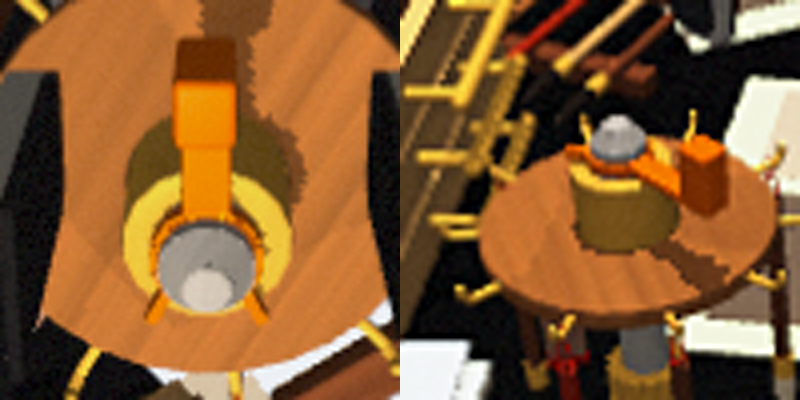

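The clip sits in the groove round the spindle with its tips past it, flat on the hub and let go. I'll check the block's distance from the axis, then hand in.

Run:
```python
from h import *
c=optics.get_calibration("wrist")
f=lambda x,y:(x/4+202-.4,y/4+213-.4)
b=onz(c,*f(205,115),286); d=np.hypot(b[0]-583.2,b[1]-26.1); print(b,d)
t=[onz(c,*f(155,318),263),onz(c,*f(260,320),263)]; print((t[0]+t[1])/2, np.hypot(*((t[0]+t[1])/2)[:2]-[583.2,26.1]))
if 47<d<53.5: bot.sign_off(); print("signed off")
```

```text
[542.73941531  56.01538696 286.        ] 50.318876082948634
[599.61248193  14.99790469 263.        ] 19.81479456067722
the job is handed in; nothing more can be done
signed off
```

The hook wheel is down on its collar and the orange clip is snapped into the groove above the hub. The clip was let go and the job was handed in at about 21 s; `sign_off` reports no verdict.

- **Wheel:** I pressed it down with the fingers straddling the spindle. It slid at about 3 N, and when it reached the collar the vertical force rose to 28.5 N (limit 40 N). The next picture showed the groove clear above the hub.
- **Clip:** I found the hub's face by touch at about 259 mm and slid the clip in. The readings at the end of each move showed about 3.5 N of resistance, then a pull inwards, then a stop at about 6.6 N. The 3.5 N is below the stated 5 to 10 N, so the peak probably fell between readings. The highest force read while the clip was touching the stand was about 7 N (limit 25 N).
- **Last checks:** The block measured 50.3 mm from the axis (50 expected) and the tips 19.8 mm (18.5 expected), so the clip is centred within about 1 mm. It lay flat on the hub with the gripper well clear. I did not take a last picture of the whole table, but no move went near the other things.
- **Disagreement:** The side camera put the hub several millimetres lower than the touch did, so I went by touch.

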